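# Close the light-curing unit and start the cure

## Robot

A 6-joint arm with a two-finger parallel gripper is mounted at the origin on the work surface. World frame = base frame: x ahead of the robot, y to its left, z up, the work surface at z = 0. Lengths are in m, angles in degrees, forces in N, time in s.
With the tool pointing down it reaches from about 0.3 to 0.75 m from the base axis. Payload 8.5 kg.
Tool frame: the origin (TCP) lies on the centre line of the jaws, within the pads' length; the fingertips stand env.tcp_to_tips ahead of it and the grasp point (between the pads) lies 8 mm behind it (env.tcp_to_tips is the distance from the TCP to the fingertips, in m); z points along the fingers, y is the direction in which the jaws open and shut (so a half turn about z gives the same grasp; the last joint's range is limited). The gripper opens to 85 mm and grips with 20 to 120 N. Pads are 22 mm wide; open, the fingers measure 114 mm over their backs; the gripper's body (76 mm by 85 mm) begins 54 mm behind the grasp point. The pads swing forward as they close: fully open they stand 13 mm farther back than shut.
Start: joints at [56.591, 21.807, 74.336, -0, 83.858, -12.336], TCP at [0.198, 0.513, 0.242] pointing down, gripper open.
Joint ranges: [-178.18, 178.18], [-50.72, 133.34], [12.68, 142.11], [-81.47, 261.47], [9.98, 163.14], [-165.26, 165.26]. Speed limits (degrees/s): [136.94, 136.94, 180, 180, 180, 180].

## Interface

Orientations are given as a 3x3 rotation matrix whose columns are the frame's x, y, z axes.
In Python, from rig import env gives the robot as it stands. The module is installed in compiled form; this text tells all that it offers.
- The arm moves only by the tool carry_out, never from a script. Its argument "rows" is a list of rows, each an object of numbers: "tx", "ty", "tz": the shift along the tool's x, y, z in cm; "yaw": the turn about the tool's z in rad. In form: [{"tx": .., "ty": .., "tz": .., "yaw": ..}, ...]. A call has 1 to 12 rows; each row shifts and turns the pose as measured when the row begins, along the tool's axes as they then stand; what a row does not reach is not made up. A row lasts 1/10 s, in which the tool goes at most 50 mm and 8.59 degrees, less where a joint would pass 70% of its speed; a pose out of reach is approached as far as the arm can. A call is refused whole if a number of a shift passes 5 or a number of a turn 0.15, either way. A call with a gripper value outside its range is refused whole. "jaw" is the closure, from -1 (fully open) to 1 (shut), set as the call begins (left out, the last holds). The fingers move at their own pace and stop on an object; "squeeze" is the grip in N (left out, the last holds). Time passes only in rows, so rows that do not move let the fingers close. It gives the time, the measured TCP pose, the force and the opening at its end, in the units of the state.
- env.observe(): the state, without advancing time (a new reading comes with each control period).
- env.get_image(name): name is "scene" or "top" or "wrist"; returns the picture (420x560x3 uint8, red, green, blue); there is no depth.
- env.camera_params(name): a dict with "vertical_fov" (degrees; the focal length in pixels is half the picture's height over the tangent of half this angle, whatever the lens; pixels are square), "cx", "cy" (the principal point, pixels), "view" (4x4, takes a point from world to camera coordinates). Camera axes: x right, y up, looking along -z (the intrinsics and any distortion apply to the point x, -y, -z); pixel columns grow to the right and rows downward; lengths in m; the calibration is good to about 2 mm. The wrist camera is an equidistant fisheye: a pixel r from the principal point sees the ray r / f radians off the axis. A picture is of the moment at which its call begins: read the wrist's pose just before it. camera_params takes no time and is no camera call; for the wrist camera it gives the pose at the moment of the call.
- env.close_job(): hands the job in, once; it reports no verdict.
The state is a dict: "time_s": time; "q": joint angles; "qvel": joint speeds; "joint_efforts": joint torques, N m; "position": TCP position; "tool_rot": TCP orientation; "ft_force": force on the tool from outside, world axes, zero at the start; "wrist_torque": the same for the moment, N m; "grip_width": finger opening in m.
Only numpy, scipy, OpenCV 4.12 (cv2) and the standard library are available. Lean on these libraries where they do the work, as an engineer would, in place of code of your own. Each camera call takes 0.05 s, during which the arm holds its last target. There are 200 camera calls.

## Task

Get the cast cured: using only your fingertips, gently push the light-curing unit's open drawer fully home with the plaster cast standing in it and push its raised amber flap down flat on the roof, in either order, then press the green start button all the way in and let it go. Do not slam the drawer, do not press the green button before both are shut, never press the red one, and do not touch, grip or lift the cast or move anything else on the bench.

Things in the scene. Friction and masses are not known exactly. Their poses are not given: they have to be found in the camera images.
- unit: white bench-top light-curing unit with a blue drawer front, fixed to the bench, 200 deep x 220 wide x 120 mm high. Origin: centre of its underside, on the bench. Own x points from its front (drawer side, facing the robot) to its back, y to its left, z up; it stands turned up to 17 degrees either way.
- drawer (a joint): drawer opening in m: 0 = fully home (against a stop), up to 0.10; starts 0.04 to 0.08 open. It slides straight along the unit's own x and takes about 2 N to push; it stays where it is left. At home its blue front panel (12 mm thick, 212 wide, 86 high) lies flat on the unit's front. Its low tray walls are 18 mm high.
- drawer_lip (a point): centre of the robot-facing face of the drawer's black finger ledge, a solid bar 120 wide, 14 high, 22 mm deep that sticks out of the blue front panel; this point is 95 mm above the bench (25 mm below the unit's roof) and moves with the drawer; at home it is 133 mm in front of the unit's origin. Push here, towards the unit's +x.
- flap (a joint): angle in rad of the amber flap: 0 = lying flat on the roof (against a stop), grows as it opens, up to 1.5; starts 0.8 to 1.3. Stiff hinge: it stays where it is left; pushing it near its free edge takes about 2 N.
- flap_hinge (a point): middle of the flap's hinge line, which runs along the unit's own x near the left edge of the roof (83 mm left of, 10 mm behind the unit's origin, 121 mm above the bench). The flap, a flat amber plate 140 mm along the hinge, 155 mm from hinge to free edge, 6 mm thick with a black rim at the free edge, lies to the unit's right (its -y) when shut and rises when open, so its outer face looks up and to the unit's left.
- flap_press (a point): point on the outer (upper) face of the flap, 125 mm from the hinge, mid-way along it; moves with the flap. Pushing the face here in an arc about the hinge line, to the unit's right and downwards, shuts it. When shut this point is 127 mm above the bench.
- start (a joint): travel of the green button in m: 0 released, 0.006 fully pressed; springs back; about 5 N at full travel.
- start_top (a point): centre of the top of the green start button (34 mm across, facing up), on a grey box (80 x 70 mm, 40 mm high) fixed to the bench, left or right of the unit; its top is about 62 mm above the bench.
- stop (a joint): travel of the red button in m, like the green one's; never to be pressed.
- stop_top (a point): centre of the top of the red stop button, same shape as the green one, on the other side of the unit.
- cast: cream plaster dental cast, 52 x 64 mm, 41 mm high, loose on the drawer's floor (26 mm above the bench), free to slide there; origin at the centre of its underside, z up. Not to be touched.
- spare: pink plaster cast, same size, loose on the bench; origin at the centre of its underside.
- articulator: olive-green dental articulator with white and pink models, 100 x 75 mm, 170 mm high, loose; origin at the centre of its underside.
- jar: amber jar with a blue cap, 52 mm across, 70 mm high, loose; origin at the centre of its underside.
- bowl: green mixing bowl, 100 mm across, 55 mm high, loose; origin at the centre of its underside.
- knife: wax spatula 170 mm long lying on the bench between the robot and the unit, loose; origin about its middle.
- burs: aluminium bur block 50 x 80 mm, 50 mm high with its burs, loose; origin at the centre of its underside.
Not all that is in view belongs to the job. Leave any yellow look-alike of the part that bears start alone.

How it is judged (in metres and radians):
On the way, in this order (a step that is already met when the one before it is completed fails the run):
1. the drawer is fully home and the flap lies flat (either order) (value of joint drawer below 0.004 m and value of joint flap below 0.05 rad), for 0.2 s.
2. the green button is pressed in with both shut (all of step 1 and value of joint start above 0.0045 m), for 0.05 s.
At the end, for the whole second after the job is handed in: Drawer within 4 mm of home, flap within 0.05 rad of flat, green button has been pressed at least 4.5 mm with both shut and is released, cast standing upright (within 0.2 rad) and at rest on the drawer's floor, red button not pressed (all of step 1 and angle between cast's own z axis and vertical below 0.2 rad and z of cast in the frame of drawer_lip below -0.06 m and value of joint each of start, stop below 0.002 m and linear speed of cast below 0.02 m/s); the robot touches nothing.
It fails at once if the green button is pressed (over 2.5 mm) while the drawer is over 6 mm or the flap over 0.08 rad open (value of joint start above 0.0025 m and (value of joint drawer above 0.006 m or value of joint flap above 0.08 rad)).
It fails at once if the red button is pressed (over 2.5 mm) (value of joint stop above 0.0025 m).
It fails at once if the drawer is slammed (faster than 0.35 m/s) (velocity of joint drawer below -0.35 m/s).
It fails at once if the cast is touched by the robot (over 0.5 N), tips over (0.5 rad) or is lifted (20 mm) off the drawer's floor (contact force between cast and the fingers above 0.5 N or contact force between cast and the arm above 0.5 N or angle between cast's own z axis and vertical above 0.5 rad or z of cast in the frame of drawer_lip above -0.049 m).
It fails at once if another thing on the bench is moved by over 20 mm (distance of any of spare, articulator, jar, bowl, knife, burs from where it was at the start of the episode above 0.02 m).
It also fails if it takes over 51 s, if anything falls off the work surface, if the arm or the gripper's body presses on something with over 40 N, if the wrist force passes 120 N, or if a joint passes its speed limit or range.

## Working session

There is one attempt and no reset: what is moved stays moved. The work goes in short steps, Python scripts to look and compute and a tool call to move; the robot and the scene stay as the last step left them, time stands still between calls to the robot, and variables do not carry over. Pictures are saved under pics/ and viewed, about 8 in all and at most 12, crops included, and the job is handed in when it is done.

Besides the shell and the picture viewer there is one more tool, called after "Request:" by a JSON object that holds its "op" and its "data". carry_out: Moves the arm, as the interface text tells. Its arguments: {"type":"object","properties":{"rows":{"type":"array","items":{"type":"object","properties":{"tx":{"type":"number"},"ty":{"type":"number"},"tz":{"type":"number"},"yaw":{"type":"number"}}}},"jaw":{"type":"number"},"squeeze":{"type":"number"}},"required":["rows"]}

```bash
mkdir -p pics; ls; cat > h.py <<'E'
from rig import env
import numpy as np, cv2
def snap(n,f=None):
    im=env.get_image(n); 
    if f: cv2.imwrite('pics/'+f,im[:,:,::-1])
    return im
def ray(n,u,v):
    p=env.camera_params(n);f=210/np.tan(np.radians(p['vertical_fov'])/2);V=np.array(p['view'])
    x,y=(u-p['cx'])/f,(v-p['cy'])/f
    if n=='wrist':
        r=np.hypot(x,y); s=np.sin(r)/r if r>1e-9 else 1; d=np.array([x*s,-y*s,-np.cos(r)])
    else: d=np.array([x,-y,-1.])
    R=V[:3,:3]; return -R.T@V[:3,3], R.T@d/np.linalg.norm(d)
def onz(n,u,v,z):
    o,d=ray(n,u,v); return o+d*(z-o[2])/d[2]
def proj(n,P):
    p=env.camera_params(n);f=210/np.tan(np.radians(p['vertical_fov'])/2);V=np.array(p['view'])
    c=V[:3,:3]@np.array(P)+V[:3,3]; return p['cx']+f*c[0]/-c[2], p['cy']-f*c[1]/-c[2]
def tri(a,b):
    (o1,d1),(o2,d2)=a,b
    s=np.linalg.lstsq(np.c_[d1,-d2],o2-o1,rcond=None)[0]
    p,q=o1+s[0]*d1,o2+s[1]*d2; return (p+q)/2,np.linalg.norm(p-q)
E
python3 - <<'E'
from h import *
a=snap('scene','s0.png');b=snap('top','t0.png')
print(env.observe(),env.tcp_to_tips)
for n in('scene','top','wrist'):
    p=env.camera_params(n);print(n,p['vertical_fov'],p['cx'],p['cy'],ray(n,p['cx'],p['cy']))
    print({k:v for k,v in p.items() if k not in('view',)})
E
```

```text
pics
{'time_s': 0.1, 'q': array([ 5.65900846e+01,  2.18395010e+01,  7.43777859e+01, -7.31392735e-04,
        8.38583400e+01, -1.23358300e+01]), 'qvel': array([ 0.09496928, -0.13003298, -0.22527393, -0.07301727,  0.14118195,
       -0.03346182]), 'joint_efforts': array([ 2.69385419e-03, -4.49219084e+01, -2.31655329e+01, -2.18573418e-04,
        3.68634792e-03, -1.24056558e-05]), 'position': array([0.19763903, 0.51301059, 0.24176674]), 'tool_rot': array([[-9.33116662e-01,  3.59573055e-01, -7.16196319e-04],
       [ 3.59573667e-01,  9.33116042e-01, -1.10880989e-03],
       [ 2.69596116e-04, -1.29217432e-03, -9.99999129e-01]]), 'ft_force': array([-0.76581463, -0.58705528,  0.5114881 ]), 'wrist_torque': array([-0.00795252,  0.01436516,  0.00502038]), 'grip_width': 0.0852712913170168} 0.011
scene 54.98601252019024 281.8425832738799 209.912198081012 (array([ 1.20120466, -0.14109202,  0.85575377]), array([-0.66811153,  0.11229214, -0.73553889]))
{'vertical_fov': 54.98601252019024, 'cx': 281.8425832738799, 'cy': 209.912198081012}
top 55.55854877499468 281.7294586234656 210.68581479227007 (array([ 0.32521886, -0.00879518,  1.29815099]), array([ 0.14355982, -0.00487529, -0.98962963]))
{'vertical_fov': 55.55854877499468, 'cx': 281.7294586234656, 'cy': 210.68581479227007}
wrist 65.70646984690485 281.510830144249 210.24879352881 (array([0.12961098, 0.54040118, 0.37428777]), array([ 0.26930288, -0.1056529 , -0.95724261]))
{'vertical_fov': 65.70646984690485, 'cx': 281.510830144249, 'cy': 210.24879352881}
```

View pics/s0.png

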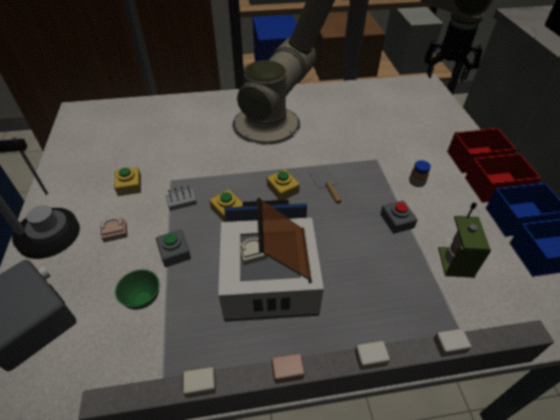

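View pics/t0.png

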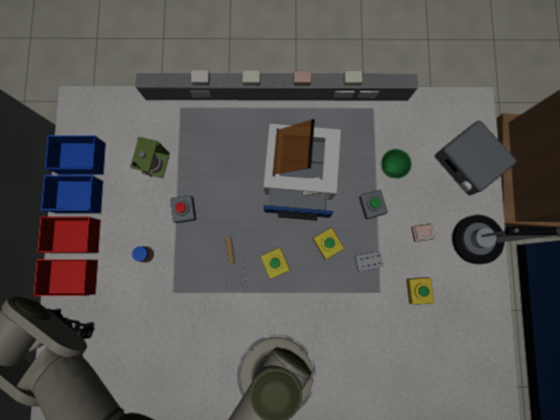

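Top view: the unit is at (302,160), its blue front at (298,211), and the raised amber flap at (295,147). Candidates for start:
- Grey box with green button at (375,203) top / (172,243) scene. This is my choice.
- Yellow look-alikes at (275,263), (329,243) and (421,291) in the top view, to be left alone.
- Red stop at (181,208).

Next is a close crop to check this.

```bash
python3 - <<'E'
from h import *
a=cv2.imread('pics/t0.png')[110:225,250:400]; b=cv2.imread('pics/s0.png')[185:325,150:330]
g=lambda im:cv2.convertScaleAbs(im,alpha=1.6,beta=15)
A=cv2.resize(g(a),None,fx=5,fy=5,interpolation=cv2.INTER_CUBIC)
B=cv2.resize(g(b),None,fx=4,fy=4,interpolation=cv2.INTER_CUBIC)
def grid(I,s,u0,v0):
    for k in range(0,I.shape[1],20*s): cv2.putText(I,str(u0+k//s),(k,10),0,.35,(0,255,255));cv2.line(I,(k,0),(k,I.shape[0]),(0,255,255),1) if 0 else cv2.line(I,(k,12),(k,18),(0,255,255),1)
    for k in range(0,I.shape[0],20*s): cv2.putText(I,str(v0+k//s),(0,k+4),0,.35,(0,255,255));cv2.line(I,(24,k),(30,k),(0,255,255),1)
grid(A,5,250,110);grid(B,4,150,185)
cv2.imwrite('pics/tc.png',A);cv2.imwrite('pics/sc.png',B)
for n in('top','scene'):
    im=cv2.imread('pics/%s0.png'%n[0]);h=cv2.cvtColor(im,cv2.COLOR_BGR2HSV)
    for c,lo,hi in(('green',(55,90,30),(85,255,255)),('red',(0,150,60),(6,255,255)),('red2',(172,150,60),(180,255,255)),('blue',(100,120,30),(125,255,255))):
        m=cv2.inRange(h,lo,hi);k,_,st,ce=cv2.connectedComponentsWithStats(m)
        for i in range(1,k):
            if st[i,4]>25 and st[i,4]<1500:
                z=.062
                print(n,c,ce[i].round(1),st[i],onz(n,*ce[i],z).round(3))
E
```

```text
top green [395.8 163.2] [382 149  29  29 663] [ 0.658 -0.379  0.062]
top green [375.5 202.4] [371 198  10  10  87] [ 0.531 -0.31   0.062]
top green [329.2 242.4] [325 238   9   9  66] [ 0.405 -0.162  0.062]
top green [274.6 262.7] [270 258  10  10  69] [0.343 0.007 0.062]
top green [423.6 290.9] [419 287  10   9  74] [ 0.257 -0.447  0.062]
top red [180.2 207.2] [176 203  10  10  75] [0.515 0.303 0.062]
top red [ 67.8 234.6] [  37  216   53   37 1334] [0.43  0.648 0.062]
top red [ 64.9 277. ] [  33  259   54   38 1367] [0.3   0.647 0.062]
top blue [297.2 210. ] [264 206  69  11 303] [ 0.507 -0.063  0.062]
top blue [139.7 253.4] [132 247  16  14 179] [0.372 0.423 0.062]
scene green [124.1 171.7] [120 169   9   7  50] [ 0.261 -0.451  0.062]
scene green [282.5 175.3] [279 172   8   7  46] [0.346 0.003 0.062]
scene green [225.8 196.9] [222 194   9   7  56] [ 0.409 -0.165  0.062]
scene green [169.9 238.5] [164 234  13  10 109] [ 0.534 -0.312  0.062]
scene green [137.  288.7] [ 116  271   42   37 1198] [ 0.67  -0.382  0.062]
scene red [478.  149.7] [462 143  30  11 141] [0.32  0.625 0.062]
scene red [478.8 164.3] [474 158  11  13  26] [0.386 0.594 0.062]
scene red [499.9 177.5] [484 172  32  12 245] [0.45  0.626 0.062]
scene red [401.1 207. ] [396 203  11   9  82] [0.518 0.3   0.062]
scene blue [273.7  27. ] [253  14  44  28 999] [-0.653  0.124  0.062]
scene blue [422.1 166. ] [415 161  15  11 132] [0.368 0.422 0.062]
scene blue [526.8 203.2] [496 182  64  37 821] [0.557 0.646 0.062]
scene blue [287.9 206. ] [272 204  34   5 121] [ 0.469 -0.001  0.062]
scene blue [242.1 208.2] [226 206  30   5  95] [ 0.458 -0.124  0.062]
scene blue [544.9 239.1] [521 218  39  42 723] [0.679 0.62  0.062]
```

View pics/tc.png

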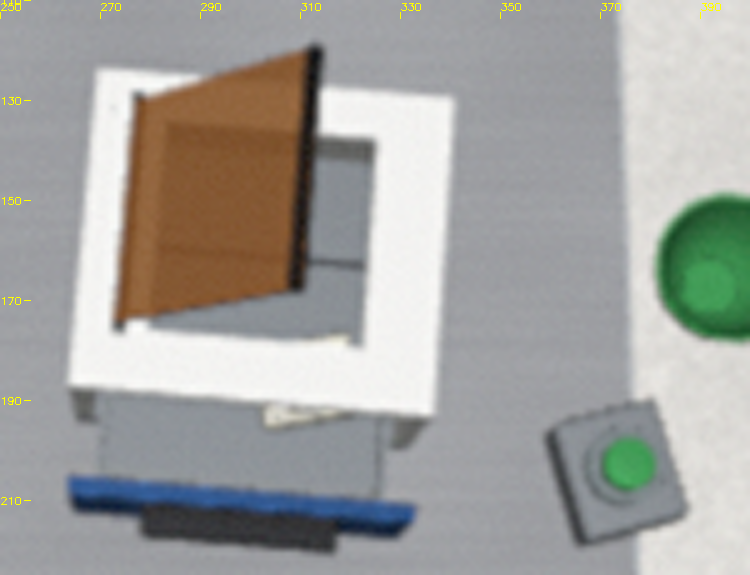

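View pics/sc.png

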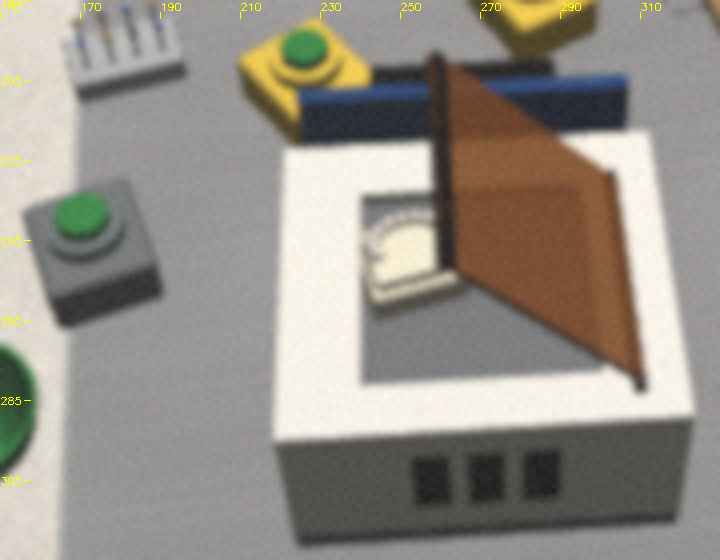

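```bash
cat > geo.py <<'E'
from h import *
t=lambda x,y:(250+x/5,110+y/5); s=lambda x,y:(150+x/4,185+y/4)
FL,FR,BR,BL=[onz('top',*t(*p),.12) for p in((69,386),(434,415),(455,97),(97,68))]
sBR,sBL=[onz('scene',*s(*p),.12) for p in((275,441),(693,413))]
C=(FL+FR+BR+BL)/4
ex=(BR-FR+BL-FL);ey=(FL-FR+BL-BR);ax=np.arctan2(ex[1],ex[0]);ay=np.arctan2(-ey[0],ey[1])
th=(ax+ay)/2
X=np.array([np.cos(th),np.sin(th),0]);Y=np.array([-X[1],X[0],0])
U=lambda x,y,z:np.r_[C[:2],0]+x*X+y*Y+np.r_[0,0,z]
L=lambda P:np.array([(P-U(0,0,0))@X,(P-U(0,0,0))@Y,P[2]])
E
python3 - <<'E'
from geo import *
print(FL,FR,BR,BL,sBR,sBL);print([np.linalg.norm(v).round(3) for v in(FL-FR,BL-BR,BL-FL,BR-FR,sBR-sBL)],'C',C,np.degrees([ax,ay,th]))
print('scene BR,BL local',L(sBR),L(sBL))
for a,b in(((315,45),(446,268)),((295,291),(436,57)),((137,94),(642,375)),((120,325),(612,172))):
    P,e=tri(ray('top',*t(*a)),ray('scene',*s(*b)));print(L(P).round(4),e.round(4))
for p in((140,535),(335,552)):
  for z in (.102,.088): print('ledge',z,L(onz('top',*t(*p),z)).round(4))
for p in((140,510),(335,522)): print('ledge/panel',L(onz('top',*t(*p),.102)).round(4))
P,e=tri(ray('top',375.5,202.4),ray('scene',169.9,238.5));print('green',P,e,L(P))
P,e=tri(ray('top',180.2,207.2),ray('scene',401.1,207));print('red',P,e,L(P))
o=env.observe();print(env.camera_params('wrist')['view']@np.r_[o['position'],1])
E
```

```text
[0.56758113 0.03935777 0.12      ] [ 0.54990943 -0.18026505  0.12      ] [ 0.749115   -0.19726316  0.12      ] [0.76746504 0.02328205 0.12      ] [ 0.75052898 -0.19593807  0.12      ] [0.76741071 0.02201581 0.12      ]
[np.float64(0.22), np.float64(0.221), np.float64(0.201), np.float64(0.2), np.float64(0.219)] C [ 0.65851765 -0.0787221   0.12      ] [-4.73746099 -4.67845322 -4.7079571 ]
scene BR,BL local [ 0.10132161 -0.10926848  0.12      ] [0.10025739 0.10933562 0.12      ]
[ 0.0814 -0.0163  0.2337] 0.0003
[-0.06   -0.0155  0.233 ] 0.0007
[0.0818 0.0841 0.1306] 0.0003
[-0.0618  0.0834  0.1268] 0.0018
ledge 0.102 [-0.1847  0.0604  0.102 ]
ledge 0.088 [-0.1829  0.0606  0.088 ]
ledge 0.102 [-0.1853 -0.058   0.102 ]
ledge 0.088 [-0.1835 -0.0591  0.088 ]
ledge/panel [-0.1694  0.0616  0.102 ]
ledge/panel [-0.167  -0.0567  0.102 ]
green [ 0.53149451 -0.31190206  0.05875769] 0.0022659265193362417 [-0.10745587 -0.24281888  0.05875769]
red [0.51566049 0.30299041 0.05887817] 0.002106361697324127 [-0.17370495  0.36869934  0.05887817]
[-8.55878149e-04 -3.18555228e-02 -1.48068822e-01  1.00000000e+00]
```

Request:
{"op": "carry_out", "data": {"rows": [{"tz": -3, "yaw": -0.143}, {"tz": -3, "yaw": -0.143}, {"tz": -2}, {}], "jaw": 1, "squeeze": 20}}

```text
validation failed for argument at $.ro...
```

```bash
cat > st.py <<'E'
from geo import *
import sys
o=env.observe();P=o['position'];R=o['tool_rot'];l=L(P)
print('t',o['time_s'],'local TCP',l.round(4),'z',P[2].round(4),'F',o['ft_force'].round(1),'w',o['grip_width'].round(3),'toolx-unit deg',np.degrees(np.arctan2((-R[:,0])@Y,(-R[:,0])@X)).round(1))
if len(sys.argv)>3:
    g=U(*map(float,sys.argv[1:4])); print('need tool cm',(R.T@(g-P)*100).round(2))
E
python3 st.py 0 .035 .3
```

```text
Traceback (most recent call last):
  File "st.py", line 4, in <module>
    print('t',o['time_s'],'local TCP',l.round(4),'z',P[2].round(4),'F',o['ft_force'].round(1),'w',o['grip_width'].round(3),'toolx-unit deg',np.degrees(np.arctan2((-R[:,0])@Y,(-R[:,0])@X)).round(1))
                                                                                                  ^^^^^^^^^^^^^^^^^^^^^
AttributeError: 'float' object has no attribute 'round'
```

Rows apparently need all their fields.

Request:
{"op": "carry_out", "data": {"rows": [{"tx": 0, "ty": 0, "tz": -3, "yaw": -0.143}, {"tx": 0, "ty": 0, "tz": -3, "yaw": -0.143}, {"tx": 0, "ty": 0, "tz": -2, "yaw": 0}, {"tx": 0, "ty": 0, "tz": 0, "yaw": 0}], "jaw": 1, "squeeze": 20}}

```text
time_s: 0.5
position: [0.1973, 0.5125, 0.3222]
tool_rot: [[-0.998, 0.07, -0.004], [0.07, 0.998, -0.006], [0.004, -0.006, -1.0]]
ft_force: [0.5, -0.0, -0.4]
grip_width: 0.0285
```

```bash
sed -i "s/o\['grip_width'\].round(3)/round(o['grip_width'],3)/" st.py; python3 st.py 0 .035 .3
```

```text
t 0.5 local TCP [-0.5082  0.5514  0.3222] z 0.3222 F [ 0.5 -0.  -0.4] w 0.028 toolx-unit deg 0.7
need tool cm [-50.2  -52.23   2.37]
```

Request:
{"op": "carry_out", "data": {"rows": [{"tx": -3.4, "ty": -3.5, "tz": 0, "yaw": 0}, {"tx": -3.4, "ty": -3.5, "tz": 0, "yaw": 0}, {"tx": -3.4, "ty": -3.5, "tz": 0, "yaw": 0}, {"tx": -3.4, "ty": -3.5, "tz": 0, "yaw": 0}, {"tx": -3.4, "ty": -3.5, "tz": 0, "yaw": 0}, {"tx": -3.4, "ty": -3.5, "tz": 0, "yaw": 0}, {"tx": -3.4, "ty": -3.5, "tz": 0, "yaw": 0}, {"tx": -3.4, "ty": -3.5, "tz": 0, "yaw": 0}, {"tx": -3.4, "ty": -3.5, "tz": 0, "yaw": 0}, {"tx": -3.4, "ty": -3.5, "tz": 0, "yaw": 0}, {"tx": -3.4, "ty": -3.5, "tz": 0, "yaw": 0}, {"tx": 0, "ty": 0, "tz": 0, "yaw": 0}]}}

```text
time_s: 1.7
position: [0.5491, 0.0883, 0.3046]
tool_rot: [[-0.997, 0.07, -0.026], [0.07, 0.997, -0.012], [0.025, -0.014, -1.0]]
ft_force: [-0.5, 0.7, -0.9]
grip_width: -0.0002
```

```bash
python3 st.py 0 .035 .26
```

```text
t 1.7 local TCP [-0.1228  0.1575  0.3046] z 0.3046 F [-0.5  0.7 -0.9] w -0.0 toolx-unit deg 0.7
need tool cm [-12.24 -12.33   4.33]
```

Request:
{"op": "carry_out", "data": {"rows": [{"tx": -3.2, "ty": -2.5, "tz": 0, "yaw": 0}, {"tx": -3.2, "ty": -2.5, "tz": 0, "yaw": 0}, {"tx": -3.0, "ty": -2.5, "tz": 0, "yaw": 0}, {"tx": -2.8, "ty": -2.5, "tz": 0, "yaw": 0}, {"tx": 0, "ty": -1.5, "tz": 0, "yaw": 0}, {"tx": 0, "ty": 0, "tz": 0, "yaw": 0}]}}

```text
time_s: 2.3
position: [0.6642, -0.0379, 0.2931]
tool_rot: [[-0.997, 0.071, -0.04], [0.071, 0.997, -0.009], [0.039, -0.011, -0.999]]
ft_force: [-0.5, -0.2, 0.1]
grip_width: -0.0003
```

```bash
python3 st.py 0 .03 .245
```

```text
t 2.3 local TCP [0.0023 0.0411 0.2931] z 0.2931 F [-0.5 -0.2  0.1] w -0.0 toolx-unit deg 0.6
need tool cm [ 0.06 -1.06  4.83]
```

Request:
{"op": "carry_out", "data": {"rows": [{"tx": 0, "ty": -0.8, "tz": 2, "yaw": 0}, {"tx": 0, "ty": -0.3, "tz": 2, "yaw": 0}, {"tx": 0, "ty": 0, "tz": 1.5, "yaw": 0}, {"tx": 0, "ty": -0.7, "tz": 0.8, "yaw": 0}, {"tx": 0, "ty": -0.7, "tz": 0.8, "yaw": 0}, {"tx": 0, "ty": -0.7, "tz": 0.8, "yaw": 0}]}}

```text
time_s: 2.9
position: [0.6552, -0.0642, 0.213]
tool_rot: [[-0.997, 0.065, -0.039], [0.066, 0.998, -0.007], [0.038, -0.01, -0.999]]
ft_force: [0.9, -0.0, 2.2]
grip_width: 0.0001
```

```bash
python3 st.py 0 -.002 .2076
```

```text
t 2.9 local TCP [-0.0045  0.0142  0.213 ] z 0.213 F [ 0.9 -0.   2.2] w 0.0 toolx-unit deg 0.9
need tool cm [-0.45 -1.62  0.54]
```

Request:
{"op": "carry_out", "data": {"rows": [{"tx": 0, "ty": -0.8, "tz": 0.7, "yaw": 0}, {"tx": 0, "ty": -0.8, "tz": 0.8, "yaw": 0}, {"tx": 0, "ty": -0.7, "tz": 0.9, "yaw": 0}, {"tx": 0, "ty": -0.6, "tz": 1, "yaw": 0}, {"tx": 0, "ty": -0.5, "tz": 1, "yaw": 0}, {"tx": 0, "ty": -0.4, "tz": 1, "yaw": 0}]}}

```text
time_s: 3.5
position: [0.6505, -0.1063, 0.1563]
tool_rot: [[-0.997, 0.066, -0.036], [0.066, 0.998, -0.007], [0.035, -0.01, -0.999]]
ft_force: [1.0, 0.0, 0.1]
grip_width: 0.0003
```

```bash
python3 st.py 0 -.0275 .138
```

```text
t 3.5 local TCP [-0.0058 -0.0282  0.1563] z 0.1563 F [1.  0.  0.1] w 0.0 toolx-unit deg 0.9
need tool cm [-0.64  0.08  1.81]
```

Request:
{"op": "carry_out", "data": {"rows": [{"tx": 0, "ty": 0, "tz": 0.8, "yaw": 0}, {"tx": 0, "ty": 0, "tz": 0.6, "yaw": 0}, {"tx": 0, "ty": 0, "tz": 0.4, "yaw": 0}, {"tx": 0, "ty": 0, "tz": 0.3, "yaw": 0}]}}

```text
time_s: 3.9
position: [0.6498, -0.1076, 0.1377]
tool_rot: [[-0.997, 0.067, -0.033], [0.067, 0.998, -0.01], [0.032, -0.012, -0.999]]
ft_force: [-11.2, 2.7, 27.1]
grip_width: -0.0001
```

```bash
python3 st.py 0 -.0275 .138
```

```text
t 3.9 local TCP [-0.0063 -0.0294  0.1377] z 0.1377 F [-11.2   2.7  27.1] w -0.0 toolx-unit deg 0.9
need tool cm [-0.64  0.18 -0.06]
```

Request:
{"op": "carry_out", "data": {"rows": [{"tx": 0, "ty": 0, "tz": -2, "yaw": 0}, {"tx": 0, "ty": 0, "tz": -3, "yaw": 0}, {"tx": 2.5, "ty": 0.6, "tz": -2, "yaw": 0}, {"tx": 4, "ty": 0.8, "tz": 0, "yaw": 0}, {"tx": 4, "ty": 0.8, "tz": 0, "yaw": 0}, {"tx": 4, "ty": 0.6, "tz": 0, "yaw": 0}, {"tx": 4, "ty": 0.3, "tz": 0, "yaw": 0}, {"tx": 2.5, "ty": 0, "tz": 0, "yaw": 0}, {"tx": 0, "ty": 0, "tz": 0, "yaw": 0}]}}

```text
time_s: 4.8
position: [0.4367, -0.0578, 0.2159]
tool_rot: [[-0.998, 0.063, -0.03], [0.063, 0.998, -0.012], [0.029, -0.013, -0.999]]
ft_force: [0.0, -0.3, -0.6]
grip_width: -0.0001
```

```bash
python3 st.py -.218 0 .104; python3 -c "
from h import *
a=snap('top')[100:220,240:360,::-1];b=snap('scene')[170:290,200:320,::-1]
cv2.imwrite('pics/c1.png',cv2.convertScaleAbs(cv2.resize(np.hstack([a,b]),None,fx=3,fy=3),alpha=1.6,beta=15))"
```

```text
t 4.8 local TCP [-0.2227  0.0026  0.2159] z 0.2159 F [ 0.  -0.3 -0.6] w -0.0 toolx-unit deg 1.1
need tool cm [-0.8  -0.12 11.18]
```

View pics/c1.png

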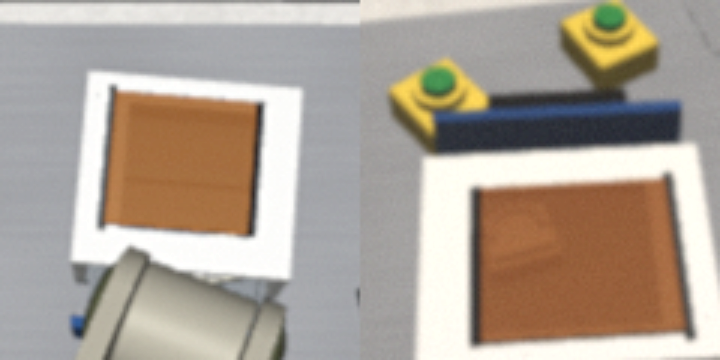

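Request:
{"op": "carry_out", "data": {"rows": [{"tx": 0, "ty": 0, "tz": 3, "yaw": 0}, {"tx": 0, "ty": 0, "tz": 3, "yaw": 0}, {"tx": 0, "ty": 0, "tz": 3, "yaw": 0}, {"tx": 0, "ty": 0, "tz": 2.2, "yaw": 0}, {"tx": 0, "ty": 0, "tz": 0.2, "yaw": 0}]}}

```text
time_s: 5.4
position: [0.4436, -0.0618, 0.0982]
tool_rot: [[-0.998, 0.062, -0.021], [0.062, 0.998, -0.015], [0.02, -0.016, -1.0]]
ft_force: [0.1, 0.1, 0.5]
grip_width: 0.0001
```

```bash
python3 st.py -.194 0 .101
```

```text
t 5.4 local TCP [-0.2156 -0.0008  0.0982] z 0.0982 F [0.1 0.1 0.5] w 0.0 toolx-unit deg 1.1
need tool cm [-2.16  0.03 -0.32]
```

Request:
{"op": "carry_out", "data": {"rows": [{"tx": -0.8, "ty": 0, "tz": -0.1, "yaw": 0}, {"tx": -0.6, "ty": 0, "tz": -0.1, "yaw": 0}, {"tx": -0.5, "ty": 0, "tz": -0.1, "yaw": 0}, {"tx": -0.5, "ty": 0, "tz": 0, "yaw": 0}, {"tx": -0.6, "ty": 0, "tz": 0, "yaw": 0}, {"tx": -0.6, "ty": 0, "tz": 0, "yaw": 0}, {"tx": -0.6, "ty": 0, "tz": 0, "yaw": 0}, {"tx": -0.6, "ty": 0, "tz": 0, "yaw": 0}]}}

```text
time_s: 6.2
position: [0.4978, -0.0657, 0.1033]
tool_rot: [[-0.998, 0.061, -0.019], [0.062, 0.998, -0.017], [0.018, -0.018, -1.0]]
ft_force: [-1.7, -1.6, -0.9]
grip_width: 0.0002
```

```bash
python3 st.py -.144 0 .101
```

```text
t 6.2 local TCP [-0.1612 -0.0002  0.1033] z 0.1033 F [-1.7 -1.6 -0.9] w 0.0 toolx-unit deg 1.2
need tool cm [-1.73 -0.01  0.2 ]
```

Request:
{"op": "carry_out", "data": {"rows": [{"tx": -0.5, "ty": 0, "tz": 0.05, "yaw": 0}, {"tx": -0.5, "ty": 0, "tz": 0.05, "yaw": 0}, {"tx": -0.4, "ty": 0, "tz": 0, "yaw": 0}, {"tx": -0.4, "ty": 0, "tz": 0, "yaw": 0}, {"tx": -0.3, "ty": 0, "tz": 0, "yaw": 0}, {"tx": -0.3, "ty": 0, "tz": 0, "yaw": 0}]}}

```text
time_s: 6.8
position: [0.5165, -0.0669, 0.102]
tool_rot: [[-0.997, 0.06, -0.039], [0.061, 0.998, -0.016], [0.038, -0.018, -0.999]]
ft_force: [-19.2, -2.5, 14.3]
grip_width: 0.0001
```

```bash
python3 st.py -.144 0 .101
```

```text
t 6.8 local TCP [-0.1425  0.0002  0.102 ] z 0.102 F [-19.2  -2.5  14.3] w 0.0 toolx-unit deg 1.2
need tool cm [ 0.15 -0.01  0.11]
```

Request:
{"op": "carry_out", "data": {"rows": [{"tx": 1, "ty": 0, "tz": 0, "yaw": 0}, {"tx": 2, "ty": 0, "tz": 0, "yaw": 0}, {"tx": 0, "ty": 0, "tz": -4, "yaw": 0}, {"tx": 0, "ty": 0, "tz": -4, "yaw": 0}, {"tx": 0, "ty": -4, "tz": -1, "yaw": 0}, {"tx": 0, "ty": -4.5, "tz": 0, "yaw": 0}, {"tx": 0, "ty": -4.5, "tz": 0, "yaw": 0}, {"tx": -2, "ty": -4, "tz": 0, "yaw": 0}, {"tx": -2, "ty": -4, "tz": 0, "yaw": 0}, {"tx": -2, "ty": -3, "tz": 0, "yaw": 0}, {"tx": 0, "ty": 0, "tz": 0, "yaw": 0}]}}

```text
time_s: 7.9
position: [0.5388, -0.3155, 0.2]
tool_rot: [[-0.998, 0.057, -0.032], [0.058, 0.998, -0.018], [0.031, -0.02, -0.999]]
ft_force: [0.0, 1.3, -0.3]
grip_width: 0.0002
```

```bash
python3 st.py -.1075 -.243 .1; python3 -c "
from h import *
a=snap('top')[100:230,240:400,::-1];b=snap('scene')[170:300,150:320,::-1]
cv2.imwrite('pics/c2.png',cv2.convertScaleAbs(cv2.resize(np.hstack([a,b]),None,fx=2.4,fy=2.4,interpolation=2),alpha=1.6,beta=15))"
```

```text
t 7.9 local TCP [-0.0999 -0.2458  0.2   ] z 0.2 F [ 0.   1.3 -0.3] w 0.0 toolx-unit deg 1.4
need tool cm [ 0.45  0.5  10.01]
```

View pics/c2.png

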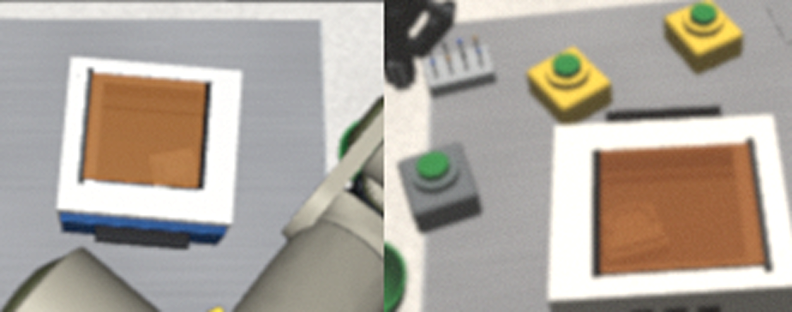

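```bash
python3 -c "
from geo import *
print(proj('scene',env.observe()['position']-[0,0,.011]))
P=U(-.133,0,.095);print(P)
t=lambda x,y:(240+x/2.4,100+y/2.4)
for p in((97,238),(188,247)): print(L(onz('top',*t(*p),.088)),L(onz('top',*t(*p),.102)))"
```

```text
(np.float64(158.841720117776), np.float64(204.5853510126677))
[ 0.52596639 -0.06780587  0.095     ]
[-0.12706544  0.0577566   0.088     ] [-0.1295047   0.05757818  0.102     ]
[-0.12911964 -0.05949601  0.088     ] [-0.13153514 -0.05831795  0.102     ]
```

Request:
{"op": "carry_out", "data": {"rows": [{"tx": 0.4, "ty": 0.4, "tz": 3, "yaw": 0}, {"tx": 0.1, "ty": 0.2, "tz": 3, "yaw": 0}, {"tx": 0, "ty": 0, "tz": 3, "yaw": 0}, {"tx": 0, "ty": 0, "tz": 0, "yaw": 0}]}}

```text
time_s: 8.4
position: [0.5301, -0.3028, 0.1104]
tool_rot: [[-0.998, 0.051, -0.029], [0.052, 0.998, -0.018], [0.028, -0.02, -0.999]]
ft_force: [0.0, -0.2, 0.0]
grip_width: -0.0
```

```bash
python3 st.py -.1075 -.243 .0735
```

```text
t 8.4 local TCP [-0.1096 -0.2339  0.1104] z 0.1104 F [ 0.  -0.2  0. ] w -0.0 toolx-unit deg 1.7
need tool cm [-0.29 -0.85  3.7 ]
```

Request:
{"op": "carry_out", "data": {"rows": [{"tx": -0.3, "ty": -0.8, "tz": 0.5, "yaw": 0}, {"tx": 0, "ty": 0, "tz": 1, "yaw": 0}, {"tx": 0, "ty": 0, "tz": 1, "yaw": 0}, {"tx": 0, "ty": 0, "tz": 0, "yaw": 0}]}}

```text
time_s: 8.8
position: [0.5337, -0.3116, 0.0885]
tool_rot: [[-0.998, 0.049, -0.024], [0.05, 0.998, -0.022], [0.023, -0.023, -0.999]]
ft_force: [0.1, -0.0, 0.1]
grip_width: -0.0003
```

```bash
python3 st.py -.1075 -.243 .0735
```

```text
t 8.8 local TCP [-0.1053 -0.2423  0.0885] z 0.0885 F [ 0.1 -0.   0.1] w -0.0 toolx-unit deg 1.8
need tool cm [ 0.19 -0.03  1.5 ]
```

Request:
{"op": "carry_out", "data": {"rows": [{"tx": 0.1, "ty": 0, "tz": 0.8, "yaw": 0}, {"tx": 0, "ty": 0, "tz": 0.5, "yaw": 0}, {"tx": 0, "ty": 0, "tz": 0.4, "yaw": 0}, {"tx": 0, "ty": 0, "tz": 0.3, "yaw": 0}, {"tx": 0, "ty": 0, "tz": 0.3, "yaw": 0}]}}

```text
time_s: 9.3
position: [0.533, -0.3124, 0.0666]
tool_rot: [[-0.999, 0.05, -0.021], [0.05, 0.998, -0.025], [0.019, -0.026, -0.999]]
ft_force: [-7.7, 7.3, 32.3]
grip_width: 0.0
```

Request:
{"op": "carry_out", "data": {"rows": [{"tx": 0, "ty": 0, "tz": 0.2, "yaw": 0}]}}

```text
time_s: 9.4
position: [0.533, -0.3124, 0.0667]
tool_rot: [[-0.999, 0.049, -0.02], [0.05, 0.998, -0.025], [0.019, -0.026, -0.999]]
ft_force: [-7.4, 6.8, 24.8]
grip_width: -0.0
```

Request:
{"op": "carry_out", "data": {"rows": [{"tx": 0, "ty": 0, "tz": -2, "yaw": 0}, {"tx": 0, "ty": 0, "tz": -4, "yaw": 0}, {"tx": 0, "ty": 0, "tz": -4, "yaw": 0}, {"tx": 4, "ty": -1, "tz": -4, "yaw": 0}, {"tx": 5, "ty": 0, "tz": 0, "yaw": 0}, {"tx": 5, "ty": 0, "tz": 0, "yaw": 0}, {"tx": 5, "ty": 0, "tz": 0, "yaw": 0}, {"tx": 0, "ty": 0, "tz": 0, "yaw": 0}, {"tx": 0, "ty": 0, "tz": 0, "yaw": 0}]}}

```text
time_s: 10.3
position: [0.3465, -0.3082, 0.2097]
tool_rot: [[-0.999, 0.048, -0.02], [0.049, 0.998, -0.03], [0.018, -0.031, -0.999]]
ft_force: [0.0, -0.7, 0.3]
grip_width: -0.0
```

```bash
python3 st.py; python3 -c "
from h import *
a=snap('top')[90:300,120:440,::-1];b=snap('scene')[140:350,100:420,::-1]
cv2.imwrite('pics/c3.png',cv2.convertScaleAbs(cv2.resize(np.hstack([a,b]),None,fx=1.25,fy=1.25,interpolation=2),alpha=1.6,beta=15))"
```

```text
t 10.3 local TCP [-0.2922 -0.2543  0.2097] z 0.2097 F [ 0.  -0.7  0.3] w -0.0 toolx-unit deg 1.9
```

View pics/c3.png

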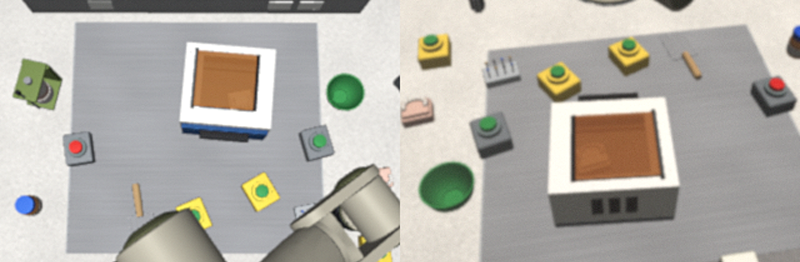

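The final view shows the drawer home, the flap flat, the green button back up, the other things where they were, and the arm clear.

```bash
python3 -c "
from rig import env
print(env.close_job())"
```

```text
the job is handed in; nothing more can be done
None
```

I shut the flap, pushed the drawer home, pressed the green start button and let it go, then handed the job in at about 10.4 s of the 51 s allowed. `close_job` gives no verdict, so what follows rests on my own checks.

- **Flap:** I pushed it down in an arc with the closed fingertips until it lay flat. It stopped with the fingertips 127 mm above the bench, the height given for a shut flap, at 27 N.
- **Drawer:** I pushed the ledge at about 0.06 m/s until it met the stop at 19 N. The top view then put the ledge 127–132 mm in front of the unit's origin. The home value is 133 mm, so it is home to within the few millimetres the camera can resolve.
- **Green button:** I pressed the one on the grey box, not the yellow look-alikes. The fingertips bottomed about 6 mm below the button's top height at 25–32 N and stayed there for at least 0.1 s. I then lifted off.
- **Last pictures:** The flap is flat and the drawer shut, and the cast can be made out through the amber flap. I saw no sign that anything else had moved. I judged this by eye and did not measure the other items. The spare cast, the jar and one yellow look-alike were partly cut off or hidden in the last crop. The arm was clear, with no contact force.

No check failed. The only disagreement was that triangulating the button tops gave 59 mm instead of the stated 62 mm, which is about the calibration error.

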